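# Load the red-capped test bottles under the flip-over magnifier

### The arm

A 6-joint arm with a two-finger parallel gripper is mounted at the origin on the work surface. World frame = base frame: x ahead of the robot, y to its left, z up, the work surface at z = 0. Lengths are in m, angles in rad, forces in N, time in s.
With the tool pointing down it reaches from about 0.35 to 0.8 m from the base axis. Payload 7.3 kg.
Tool frame: the origin (TCP) lies at the very end of the fingers, on their centre line; the grasp point (between the pads) lies behind it (hold_point_z is the z of the grasp point in the tool frame, in m); z points along the fingers, x is the direction in which the jaws open and shut, and the axes are right-handed (so a half turn about z gives the same grasp; the last joint's range is limited). The gripper opens to 85 mm and grips with 20 to 120 N. Pads are 22 mm wide; open, the fingers measure 114 mm over their backs; the gripper's body (76 mm by 85 mm) begins 54 mm behind the grasp point. The pads swing forward as they close: fully open they stand 13 mm farther back than shut.
Start: joints at [-1.27, 0.342, 1.524, -0, 1.275, -0.146], TCP at [0.227, -0.473, 0.231] pointing down, gripper open.
Joint ranges: [-2.53, 2.53], [-0.77, 2.02], [0.04, 2.7], [-1, 4.14], [0.28, 2.66], [-3.11, 3.11]. Speed limits (rad/s): [2.57, 2.57, 3.14, 3.14, 3.14, 3.14].

### API

Orientations are given as a rotation vector (axis times angle).
In Python, from station import get_obs, read_camera, finish_job, hold_point_z gives the robot as it stands.
- The arm moves only by the tool play_rows, never from a script. Its argument "series" is one flat list of numbers, 7 for each row, row after row: the shift along the tool's x, y, z in cm, then the turn, a rotation vector about the tool's x, y, z in degrees, then the finger opening in cm, from 0 to 8.54. A call has exactly 10 rows; each row shifts and turns the commanded pose from where the row before left it, along the tool's axes as they then stand; what a row does not reach is not made up. A row lasts 1/8 s, in which the tool goes at most 62.5 mm and 10.7 degrees, less where a joint would pass 70% of its speed; a pose out of reach is approached as far as the arm can. A call is refused whole if a number of a shift passes 6.25 or a number of a turn 10.7, either way. A call with a gripper value outside its range is refused whole. The fingers move at their own pace and stop on an object; "force" is the grip in N (left out, the last holds). Time passes only in rows, so rows that do not move let the fingers close, or fill a call up. It gives the time, the measured TCP pose, the force and the opening at its end, in the units of the state.
- get_obs(): the state, without advancing time (a new reading comes with each control period).
- read_camera(name): name is "scene" or "top"; returns a dict with "color" (400x640x3 uint8, red, green, blue), "fx", "fy", "cx", "cy" (pixels), "pose" (4x4, takes a point from camera to world coordinates). Camera axes: x right, y down, z forward; pixel columns grow to the right and rows downward; lengths in m; the calibration is good to about 2 mm. A picture is of the moment at which its call begins. There is no depth.
- finish_job(): hands the job in, once; it reports no verdict.
The state is a dict: "time": time; "joint_positions": joint angles; "joint_vel": joint speeds; "joint_efforts": joint torques, N m; "eef_pos": TCP position; "tool_rot": TCP orientation; "force": force on the tool from outside, world axes, zero at the start; "torque": the same for the moment, N m; "finger_gap": opening from 0.0 (shut) to 1.0 (fully open).
Only numpy, scipy, OpenCV 4.12 (cv2) and the standard library are available. Lean on these libraries where they do the work, as an engineer would, in place of code of your own. Each camera call takes 0.05 s, during which the arm holds its last target.

### The job

On the inspection stand, flip the magnifier lens up until it snaps back to its open stop, then set the tray of red-capped bottles fully home in the recess of the stand. Then flip the lens over so that it snaps down to its reading stop above the tray. Keep the tray upright throughout, and leave the grey-capped tray, the two single bottles and the cup where they are.

Things in the scene. Friction and masses are not known exactly. Their poses are not given: they have to be found in the camera images.
- stand: Grey inspection stand, fixed: base plate 200 x 150 x 12 mm. Origin: centre of its underside, below the recess centre. x points from its front edge (roughly facing the robot) to the hinge edge, y is parallel to the hinge, z up. At x = +88 mm two posts (18 x 10 mm, at y = +-66 mm, 134 mm tall with caps) carry the lens flap, with a spring strut at y = +82 mm.
- recess (a point): Centre of the floor of the recess, on the base plate, 12 mm above the table; axes as the stand. The recess is 136 (x) x 82 (y) mm, edged by black walls 6 mm thick and 8 mm high: the tray fits with 3 mm to spare on each side, its long side along x, either end first.
- hinge (a point): Point on the lens hinge axis, midway between the posts, 120 mm above the table; axes as the stand. The axis is the stand's y.
- lens (a joint): Magnifier flap angle: 0 = down (reading stop; level, reaching from the hinge to the stand's front), where it starts; grows as the free end swings up and back; 1.8 = open stop, 13 degrees beyond upright. A spring strut drives it from its snap point (about 0.9) to either stop by itself within 0.4 s. It takes 2.3 to 3 N at the bar to leave a stop, at most about that on the way.
- grip_bar (a point): Centre of the orange grip bar at the flap's free end, 165 mm from the hinge axis: a round bar 16 mm in diameter, 36 mm long, parallel to the hinge, on a neck 12 mm wide. It is 120 mm above the table when down, 281 mm when open, and can turn between fingers that pinch its two ends. The flap is 10 mm thick; its white lens ring (104 mm across) is centred 88 mm from the hinge.
- red_tray: Loose blue tray, 130 (x) x 76 (y) x 20 mm, 0.2 to 0.45 kg; at each end three white bottles with RED caps (at x = +-46, y = -24, 0, 24 mm; 20 mm in diameter, tops 62 mm above the underside); in the middle an upright blue handle plate 44 (x) x 14 (y) mm, top 62 mm above the underside. All one rigid piece. Origin: centre of the underside. Its ends are alike.
- grey_tray: The same kind of tray with GREY caps, loose, to be left alone. Origin and axes as the red tray. The two trays may have swapped places.
- bottle_a: Loose amber bottle with a yellow cap, 24 mm in diameter, 58 mm tall, standing, to be left alone. Origin: centre of its underside.
- bottle_b: Loose amber bottle with a green cap, 24 mm in diameter, 58 mm tall, standing, to be left alone. Origin: centre of its underside.
- cup: Loose white cup, 68 mm in diameter, 85 mm tall, to be left alone. Origin: centre of its underside.

How it is judged:
By the outcome, as a careful person would: the job done as asked, in the order asked, and still so for the second after the job is handed in, with the robot touching nothing.
It also fails if it takes over 72 s, if anything falls off the work surface, if the arm or the gripper's body presses on something with over 40 N, if the wrist force passes 120 N, or if a joint passes its speed limit or range.

## Working session

There is one attempt and no reset: what is moved stays moved. The work goes in short steps, Python scripts to look and compute and a tool call to move; the robot and the scene stay as the last step left them, time stands still between calls to the robot, and variables do not carry over. Pictures are saved under pics/ and viewed, and the job is handed in when it is done.

Besides the shell and the picture viewer there is one more tool, called after "Call:" in YAML: its name, and indented under it one key for each argument. play_rows: Moves the arm, as the interface text tells. Its arguments: {"type":"object","properties":{"series":{"type":"array"},"force":{"type":"number"}},"required":["series"]}

```bash
mkdir -p pics; ls
python3 - <<'E'
from station import *
import cv2
print(get_obs(), hold_point_z)
for n in ("scene","top"):
    c=read_camera(n); cv2.imwrite(f"pics/{n}0.png",c["color"][:,:,::-1]); print(n,c["fx"],c["fy"],c["cx"],c["cy"],c["pose"].round(4).tolist())
E
```

```text
pics
{'time': 0.0, 'joint_positions': array([-1.26998028e+00,  3.42741731e-01,  1.52505400e+00, -5.95292790e-06,
        1.27540026e+00, -1.46013692e-01]), 'joint_vel': array([ 0.00072144, -0.00172158, -0.00051339,  0.00038955,  0.00018966,
        0.00118936]), 'joint_efforts': array([-1.18664317e-03, -4.33685589e+01, -2.46012872e+01, -2.16917310e-04,
        7.94892549e-03,  1.56200684e-05]), 'eef_pos': array([ 0.22674374, -0.47304672,  0.23060319]), 'tool_rot': array([-2.65753784e+00,  1.67349045e+00,  1.91841440e-03]), 'force': array([ 0.32218149, -0.33811623, -0.36304935]), 'torque': array([0.01802386, 0.01622776, 0.03131386]), 'finger_gap': 0.997681396291881} -0.0187
scene 489.0507654517216 489.0507654517216 322.71342687078265 201.91664043301986 [[0.2942, 0.5461, -0.7844, 1.3849], [0.9556, -0.1557, 0.25, -0.2515], [0.0144, -0.8231, -0.5677, 0.7422], [0.0, 0.0, 0.0, 1.0]]
top 450.35983595786143 450.35983595786143 325.3868173939179 195.92071890159175 [[0.0221, -0.9969, 0.0761, 0.4652], [-0.9997, -0.0223, -0.0024, 0.0472], [0.0041, -0.0761, -0.9971, 1.0563], [0.0, 0.0, 0.0, 1.0]]
```

View pics/scene0.png

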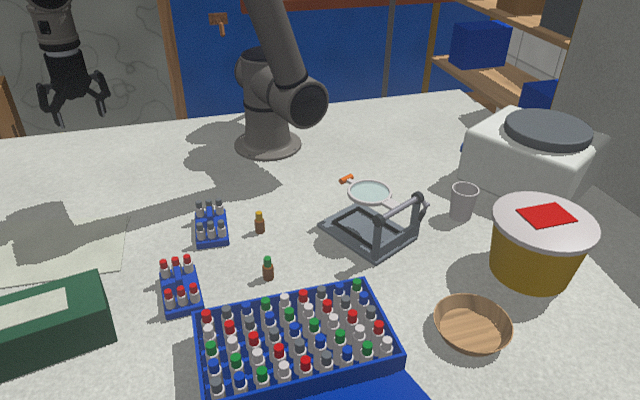

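View pics/top0.png

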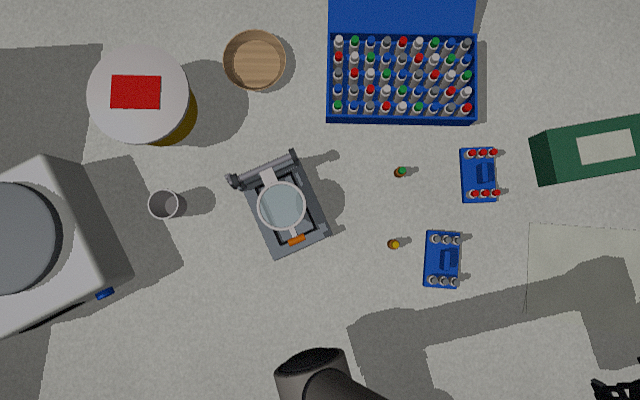

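```bash
cat > h.py <<'E'
import numpy as np, cv2
from station import *
from scipy.spatial.transform import Rotation as R
def px2w(c,u,v,z):
    d=np.array([(u-c["cx"])/c["fx"],(v-c["cy"])/c["fy"],1.0]); P=c["pose"]; d=P[:3,:3]@d; o=P[:3,3]
    return o+d*(z-o[2])/d[2]
def w2px(c,p):
    q=np.linalg.inv(c["pose"])@np.append(p,1); return c["cx"]+c["fx"]*q[0]/q[2], c["cy"]+c["fy"]*q[1]/q[2]
def blobs(c,lo,hi,box,amin=8):
    hsv=cv2.cvtColor(c["color"],cv2.COLOR_RGB2HSV); m=cv2.inRange(hsv,np.array(lo),np.array(hi))
    k=np.zeros_like(m); x0,y0,x1,y1=box; k[y0:y1,x0:x1]=m[y0:y1,x0:x1]
    n,l,s,ce=cv2.connectedComponentsWithStats(k)
    return [(ce[i].round(1).tolist(),int(s[i,4])) for i in range(1,n) if s[i,4]>=amin],k
def crop(c,box,f,name):
    x0,y0,x1,y1=box; cv2.imwrite(name,cv2.resize(c["color"][y0:y1,x0:x1,::-1],None,fx=f,fy=f,interpolation=cv2.INTER_CUBIC))
E
python3 - <<'E'
from h import *
t=read_camera("top"); s=read_camera("scene")
crop(t,(215,140,355,270),5,"pics/t_stand.png"); crop(t,(420,135,520,300),3,"pics/t_trays.png"); crop(s,(310,160,450,270),5,"pics/s_stand.png")
print(blobs(t,(0,150,90),(6,255,255),(450,140,510,210)))if 0 else 0
for c,box in((t,(450,140,510,210)),(s,(150,245,210,310))):
    b,_=blobs(c,(0,140,80),(6,255,255),box); print(b); b2,_=blobs(c,(170,140,80),(180,255,255),box); print(b2)
    
for c,box in((t,(270,220,320,255)),(s,(330,165,365,195))):
    print(blobs(c,(7,140,80),(22,255,255),box)[0])
for c,box in((t,(450,140,510,210)),):
    b,m=blobs(c,(105,140,50),(125,255,255),box,50); print(b); print(cv2.minAreaRect(cv2.findNonZero(m)))
E
```

```text
[([493.3, 151.6], 38), ([471.6, 152.5], 35), ([482.4, 152.1], 35), ([496.2, 192.0], 31), ([474.7, 193.1], 35), ([485.4, 192.9], 37)]
[]
[([187.0, 257.1], 29), ([175.4, 259.5], 28), ([163.0, 261.7], 29), ([162.8, 266.8], 9), ([193.3, 286.3], 34), ([180.7, 288.7], 32), ([167.9, 292.2], 38)]
[]
[([296.0, 239.3], 116)]
[([345.8, 178.0], 52)]
[([476.3, 175.1], 1339)]
((477.2840881347656, 174.54476928710938), (55.01765060424805, 34.18330383300781), 86.42366790771484)
```

View pics/t_stand.png

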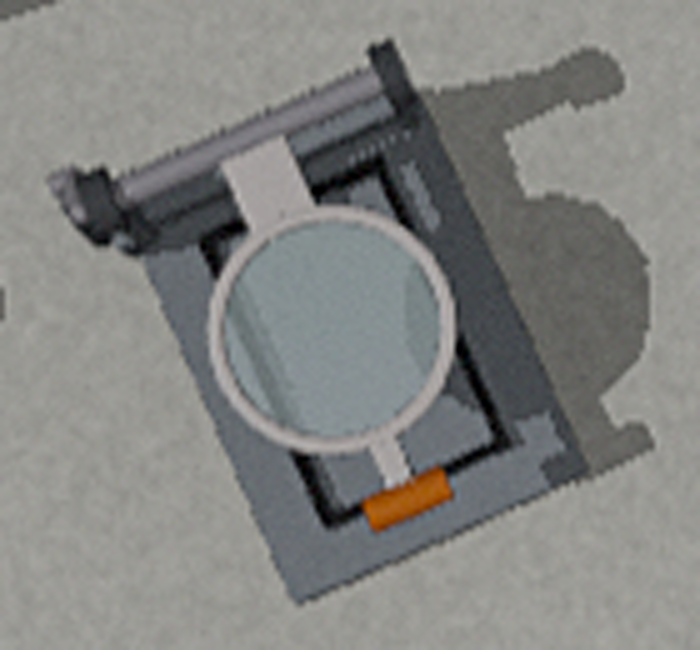

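View pics/t_trays.png

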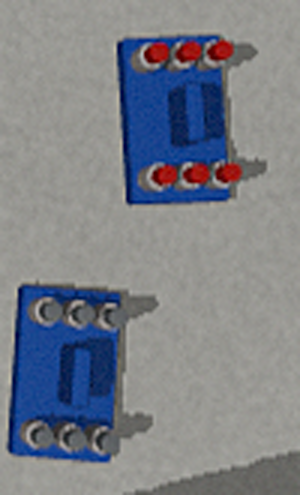

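View pics/s_stand.png

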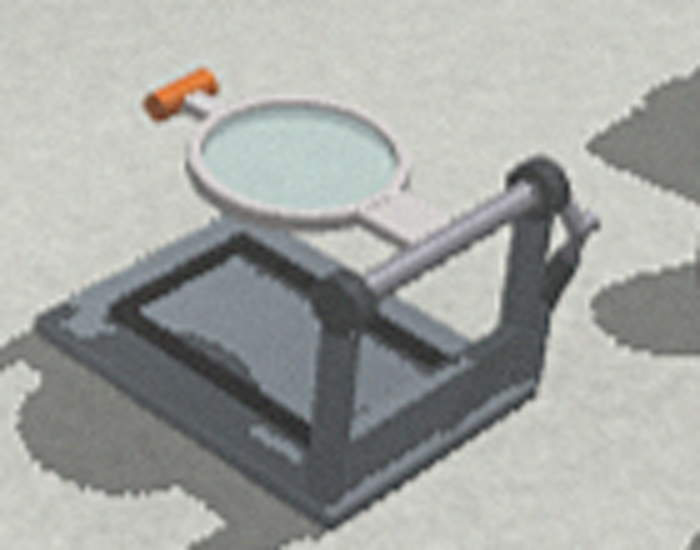

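```bash
cat > m1.py <<'E'
from h import *
t=read_camera("top"); s=read_camera("scene")
def tray(c,box,z):
    b,_=blobs(c,(0,140,80),(6,255,255),box,20); P=np.array([px2w(c,*q[0],z)[:2] for q in b]); 
    print("centre",P.mean(0).round(4)); d=P-P.mean(0); u=np.linalg.svd(d)[2][0]; u*=np.sign(u[0]); print("yaw",np.degrees(np.arctan2(u[1],u[0])).round(2)); print(np.ptp(d@u))
tray(t,(450,140,510,210),.058); tray(s,(150,245,210,310),.057)
# tray outline blue corners at top z=.02
# stand
for n,(u,v),z in [("bar",(296.0,239.3),.12),("ring",(281.4,206.),.125),("FL",(274.6,260.6),.012),("FR",(332.4,235.6),.012)]:
    print(n,px2w(t,u,v,z).round(4))
print("bar scene",px2w(s,345.8,178,.12).round(4))
# black wall mask
hsv=cv2.cvtColor(t["color"],cv2.COLOR_RGB2HSV); m=(hsv[...,2]<30).astype(np.uint8); k=np.zeros_like(m); k[170:250,250:325]=m[170:250,250:325]
cv2.imwrite("pics/black.png",cv2.resize(k[140:270,215:355]*255,None,fx=5,fy=5,interpolation=0))
# orange bar dir
_,m=blobs(t,(7,140,80),(22,255,255),(270,220,320,255)); print(cv2.minAreaRect(cv2.findNonZero(m)))
# ring ellipse
w=((hsv[...,1]<40)&(hsv[...,2]>185)).astype(np.uint8)
for u,v in [(493.3,151.6)]: pass
E
python3 m1.py
```

```text
centre [ 0.6023 -0.3084]
yaw 3.21
0.09310599613777115
centre [ 0.6025 -0.3069]
yaw 3.78
0.09383159857908673
bar [0.4454 0.1038 0.12  ]
ring [0.5134 0.1355 0.125 ]
FL [0.3932 0.1582 0.012 ]
FR [0.4534 0.0265 0.012 ]
bar scene [0.4433 0.1062 0.12  ]
((295.9691467285156, 239.33216857910156), (6.538086891174316, 17.379724502563477), 65.55604553222656)
```

View pics/black.png

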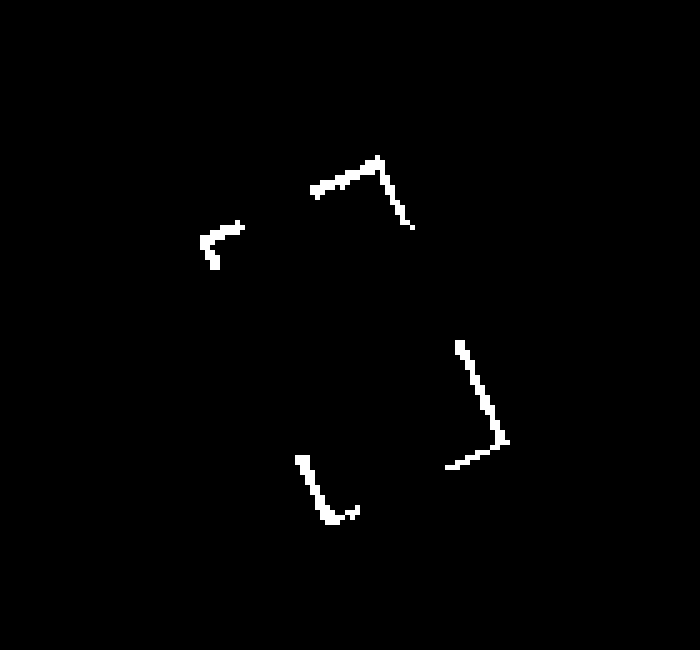

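```bash
cat > m2.py <<'E'
from h import *
t=read_camera("top")
hsv=cv2.cvtColor(t["color"],cv2.COLOR_RGB2HSV); m=(hsv[...,2]<34).astype(np.uint8); k=np.zeros_like(m); k[170:250,252:325]=m[170:250,252:325]
n,l,st,ce=cv2.connectedComponentsWithStats(k)
for i in range(1,n):
    if st[i,4]<6: k[l==i]=0
P=np.array([px2w(t,*q[0],.02)[:2] for q in cv2.findNonZero(k)],np.float32)*1000
r=cv2.minAreaRect(P); print(r, cv2.boxPoints(r).round(1).tolist())
pts=[px2w(t,215+x/5,140+y/5,.02)[:2] for x,y in [(325,522),(503,443),(380,160),(203,240)]]; pts=np.array(pts); print(pts.round(4),pts.mean(0))
FL,FR,BR,BL=pts
for d in (BL-FL,BR-FR): print(np.linalg.norm(d),np.degrees(np.arctan2(d[1],d[0])))
for d in (FL-FR,BL-BR): print(np.linalg.norm(d),np.degrees(np.arctan2(-d[0],d[1])))
for yaw in (24.,24.6,25): 
    y=np.radians(yaw); c=np.array([np.cos(y),np.sin(y)]); print("centre from bar",np.array([.4454,.1038])+.077*c, "from ring",np.array([.5134,.1355])-.0*c)
print(hsv[0,0])
E
python3 m2.py
```

```text
((514.8583984375, 136.32778930664062), (147.02719116210938, 92.51451110839844), 25.667184829711914) [[428.6000061035156, 146.1999969482422], [468.6000061035156, 62.79999923706055], [601.2000122070312, 126.5], [561.0999755859375, 209.89999389648438]]
[[0.4308 0.1461]
 [0.4687 0.0655]
 [0.5981 0.1256]
 [0.5591 0.2063]] [0.51417307 0.13588501]
0.1416790729877939 25.12692749326439
0.1427221287321265 24.887552216487453
0.08901450187792509 25.15846853272813
0.08961740240596047 25.82434201911993
centre from bar [0.515743   0.13511872] from ring [0.5134 0.1355]
centre from bar [0.51541118 0.13585362] from ring [0.5134 0.1355]
centre from bar [0.5151857  0.13634161] from ring [0.5134 0.1355]
[ 24   9 142]
```

```bash
cat >> h.py <<'E'
SC=np.array([.5148,.136]); SY=25.2
def stand(x,y,z,yaw=None):
    a=np.radians(SY); return np.array([SC[0]+x*np.cos(a)-y*np.sin(a),SC[1]+x*np.sin(a)+y*np.cos(a),z])
def rotdown(a): # tool x at world angle a (deg), z down
    a=np.radians(a); x=[np.cos(a),np.sin(a),0]; z=[0,0,-1]; return np.column_stack([x,np.cross(z,x),z])
def delta(p,xang):
    "first turn, then shift in turned frame (cm)"
    o=get_obs(); R0=R.from_rotvec(o["tool_rot"]).as_matrix(); R1=rotdown(xang)
    t=np.degrees(R.from_matrix(R0.T@R1).as_rotvec()); d=R1.T@(np.asarray(p)-o["eef_pos"])*100; d0=R0.T@(np.asarray(p)-o["eef_pos"])*100
    print("turn",t.round(2),"shift(after turn)",d.round(2),"shift(before turn)",d0.round(2)); return t,d
E
python3 -c "
from h import *
delta(stand(-.077,0,.2),SY-90)"
```

```text
turn [-0.    0.02  0.4 ] shift(after turn) [-42.88 -44.3    3.12] shift(before turn) [-42.57 -44.6    3.13]
```

Call:
play_rows:
  series: [-2,-2,0,0,0,0.4,8.5,-4,-4.2,0,0,0,0,8.5,-4.3,-4.4,0,0,0,0,8.5,-4.3,-4.4,0,0,0,0,8.5,-4.3,-4.4,0,0,0,0,8.5,-4.3,-4.4,0,0,0,0,8.5,-4.3,-4.4,0,0,0,0,8.5,-4.3,-4.4,0,0,0,0,8.5,-4.3,-4.4,0.5,0,0,0,8.5,-4,-4.2,1,0,0,0,8.5]
  force: 20

```text
time: 1.6
eef_pos: [0.4295, 0.067, 0.2167]
tool_rot: [-2.652, 1.682, -0.003]
force: [1.0, -0.7, 0.1]
finger_gap: 0.993
```

```bash
python3 -c "
from h import *
delta(stand(-.077,0,.101),SY-90); print(get_obs()['joint_positions'],get_obs()['time'])"
```

```text
turn [-0.1  -0.07  0.03] shift(after turn) [-2.61 -2.96 11.57] shift(before turn) [-2.62 -2.94 11.57]
[-2.17826011e-02  1.89377173e-01  1.77898842e+00 -2.54947818e-04
  1.17111828e+00  1.10876872e+00] 1.6
```

Call:
play_rows:
  series: [-1.3,-0.6,0,0,0,0,8.5,-1.3,-0.6,0,0,0,0,8.5,0,0,1,0,0,0,8.5,0,0,2,0,0,0,8.5,0,0,2,0,0,0,8.5,0,0,1,0,0,0,8.5,0,0,0,0,0,0,8.5,0,0,0,0,0,0,8.5,0,0,0,0,0,0,8.5,0,0,0,0,0,0,8.5]

```text
time: 2.85
eef_pos: [0.4287, 0.0935, 0.1567]
tool_rot: [-2.652, 1.683, -0.001]
force: [0.4, 0.4, -0.7]
finger_gap: 0.993
```

```bash
python3 -c "
from h import *
delta(stand(-.077,0,.101),SY-90)
t=read_camera('top');s=read_camera('scene')
crop(t,(215,140,355,270),5,'pics/t1.png');crop(s,(290,100,430,220),5,'pics/s1.png')"
```

```text
turn [-0.05 -0.03  0.01] shift(after turn) [-0.18 -1.9   5.57] shift(before turn) [-0.18 -1.89  5.57]
```

View pics/t1.png

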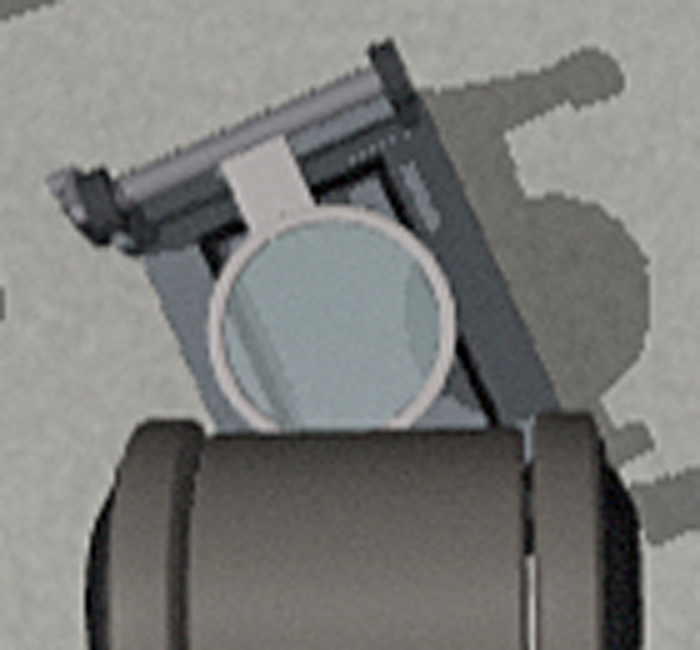

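View pics/s1.png

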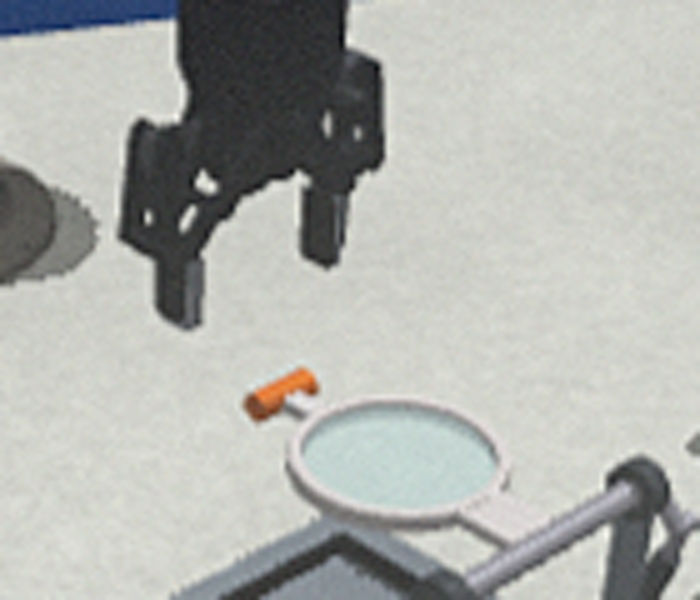

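Call:
play_rows:
  series: [-0.2,-1,0,0,0,0,8.5,0,-0.9,1,0,0,0,8.5,0,0,2,0,0,0,8.5,0,0,2,0,0,0,8.5,0,0,0.7,0,0,0,8.5,0,0,0,0,0,0,8.5,0,0,0,0,0,0,3,0,0,0,0,0,0,3,0,0,0,0,0,0,3,0,0,0,0,0,0,3]
  force: 25

```text
time: 4.2
eef_pos: [0.4446, 0.1043, 0.1]
tool_rot: [-2.651, 1.683, 0.001]
force: [-3.6, 5.1, 5.2]
finger_gap: 0.416
```

```bash
python3 -c "
from h import *
delta(stand(-.077,0,.101),SY-90);print(get_obs()['force'],get_obs()['finger_gap'])
s=read_camera('scene')
crop(s,(290,100,430,220),5,'pics/s2.png')"
```

```text
turn [-0.06  0.08 -0.04] shift(after turn) [ 0.12  0.   -0.1 ] shift(before turn) [ 0.12  0.   -0.1 ]
[-3.64373406  5.05217481  5.23412242] 0.4158641345965476
```

View pics/s2.png

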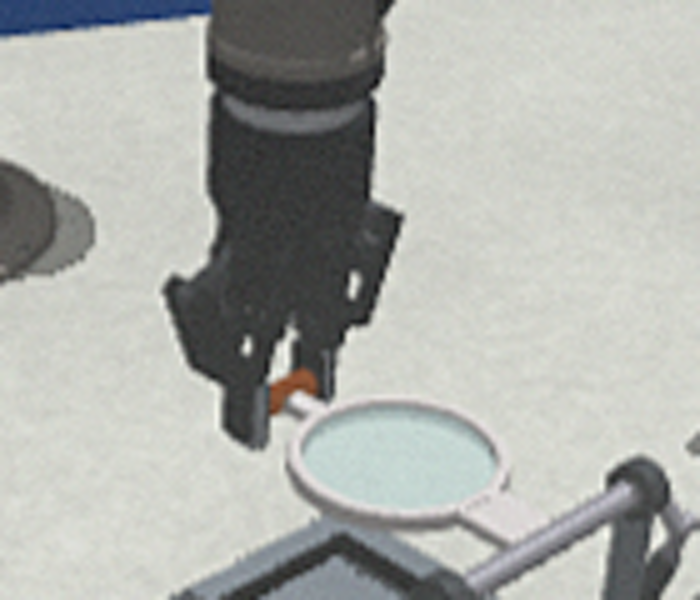

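```bash
python3 -c "
import numpy as np
th=np.concatenate([[0,.04,.1],np.linspace(.1,1.76,18)[1:]]); y=-16.5*(1-np.cos(th)); z=-16.5*np.sin(th)
print(np.c_[th[1:],np.diff(y.round(2)),np.diff(z.round(2))].round(2).tolist())"
```

```text
[[0.04, -0.01, -0.66], [0.1, -0.07, -0.99], [0.2, -0.24, -1.59], [0.3, -0.39, -1.56], [0.39, -0.55, -1.52], [0.49, -0.69, -1.45], [0.59, -0.82, -1.39], [0.69, -0.96, -1.29], [0.78, -1.08, -1.2], [0.88, -1.19, -1.08], [0.98, -1.29, -0.96], [1.08, -1.38, -0.83], [1.17, -1.46, -0.7], [1.27, -1.51, -0.55], [1.37, -1.56, -0.4], [1.47, -1.59, -0.24], [1.56, -1.61, -0.09], [1.66, -1.61, 0.07], [1.76, -1.59, 0.22]]
```

Call:
play_rows:
  series: [-0.1,0,-0.7,0,0,0,3,0,-0.1,-1,0,0,0,3,0,-0.2,-1.6,0,0,0,3,0,-0.4,-1.6,0,0,0,3,0,-0.55,-1.5,0,0,0,3,0,-0.7,-1.45,0,0,0,3,0,-0.8,-1.4,0,0,0,3,0,-0.95,-1.3,0,0,0,3,0,-1.1,-1.2,0,0,0,3,0,-1.2,-1.1,0,0,0,3]

```text
time: 5.5
eef_pos: [0.498, 0.1297, 0.2285]
tool_rot: [2.651, -1.682, -0.002]
force: [0.7, 1.1, -3.3]
finger_gap: 0.417
```

```bash
python3 -c "
from h import *
t=.88;delta(stand(.088-.165*np.cos(t),0,.1013+.165*np.sin(t)),SY-90);print(get_obs()['force'],get_obs()['finger_gap'])
s=read_camera('scene')
crop(s,(290,60,450,220),4,'pics/s3.png')"
```

```text
turn [0.12 0.02 0.  ] shift(after turn) [ 0.15 -0.07  0.  ] shift(before turn) [ 0.15 -0.07  0.  ]
[ 0.70467955  1.09758444 -3.30643833] 0.41665191507219457
```

View pics/s3.png

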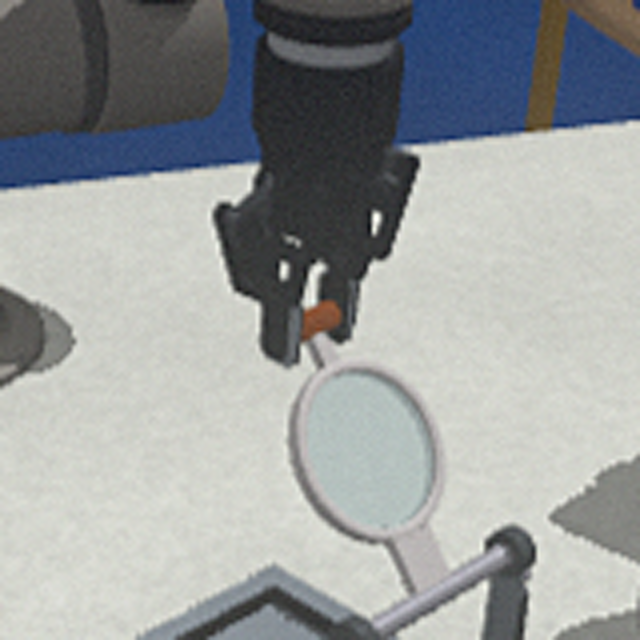

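Lens is following at about 0.88 rad. I'll continue the arc.

Call:
play_rows:
  series: [0,-1.3,-1,0,0,0,3,0,-1.4,-0.8,0,0,0,3,0,-1.45,-0.7,0,0,0,3,0,-1.5,-0.55,0,0,0,3,0,-1.55,-0.4,0,0,0,3,0,-1.6,-0.25,0,0,0,3,0,-1.6,-0.1,0,0,0,3,0,-1.6,0.1,0,0,0,3,0,-1.6,0.2,0,0,0,3,0,0,0,0,0,0,3]

```text
time: 6.8
eef_pos: [0.6224, 0.189, 0.2637]
tool_rot: [-2.651, 1.681, -0.001]
force: [-0.6, 5.8, 3.6]
finger_gap: 0.42
```

```bash
python3 -c "
from h import *
t=1.8;delta(stand(.088-.165*np.cos(t),0,.1013+.165*np.sin(t)),SY-90);print(get_obs()['force'],get_obs()['finger_gap'])"
```

```text
turn [-0.15  0.05  0.06] shift(after turn) [ 0.21 -0.56  0.17] shift(before turn) [ 0.21 -0.56  0.17]
[-0.56614748  5.8021478   3.62669341] 0.41965092107528384
```

Call:
play_rows:
  series: [0,0,0,0,0,0,8.5,0,0,0,0,0,0,8.5,0,0,0,0,0,0,8.5,0,0,0,0,0,0,8.5,0,0,-2,0,0,0,8.5,0,0,-2,0,0,0,8.5,0,0,-2,0,0,0,8.5,3,1,0,0,0,0,8.5,4,2,0,0,0,0,8.5,4,2,0,0,0,0,8.5]

```text
time: 8.05
eef_pos: [0.6232, 0.0658, 0.3227]
tool_rot: [2.653, -1.682, 0.0]
force: [0.3, -0.7, 0.8]
finger_gap: 0.993
```

```bash
python3 -c "
from h import *
s=read_camera('scene');t=read_camera('top')
crop(s,(310,100,450,270),3.5,'pics/s4.png');crop(t,(215,140,355,270),5,'pics/t4.png')
delta([.6023,-.3078,.14],3.4-90)"
```

```text
turn [ 0.03 -0.1  21.52] shift(after turn) [36.84  4.3  18.28] shift(before turn) [32.67 17.5  18.35]
```

View pics/s4.png

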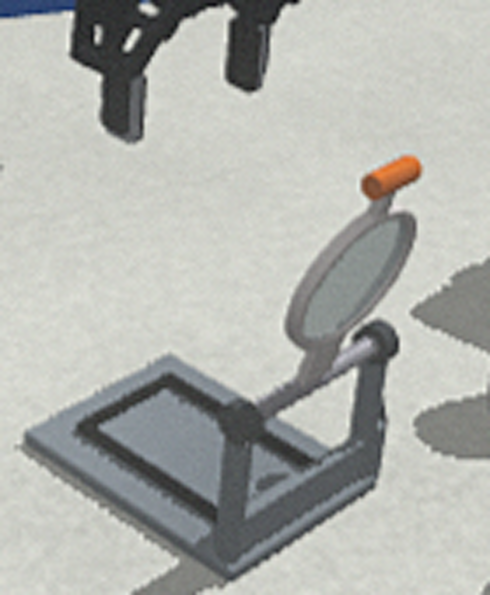

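View pics/t4.png

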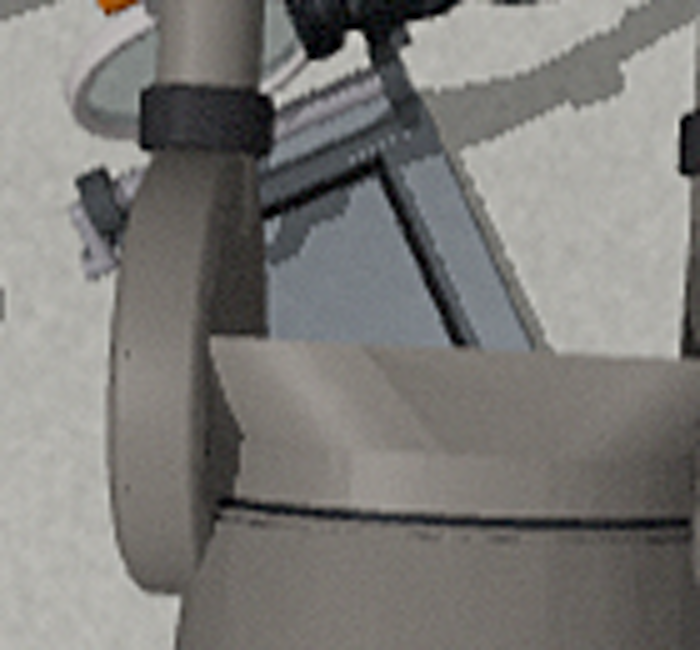

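Call:
play_rows:
  series: [0,0,0,0,0,7,8.5,0,0,0,0,0,7.5,8.5,0,0,0,0,0,7,8.5,5,0.6,0,0,0,0,8.5,5.5,0.6,0,0,0,0,8.5,5.5,0.7,0,0,0,0,8.5,5.5,0.6,1,0,0,0,8.5,5.5,0.6,3,0,0,0,8.5,5,0.6,4,0,0,0,8.5,4,0.6,4,0,0,0,8.5]

```text
time: 9.4
eef_pos: [0.6037, -0.2949, 0.2031]
tool_rot: [-2.291, 2.149, -0.001]
force: [1.1, 0.4, 0.0]
finger_gap: 0.995
```

```bash
python3 -c "
from h import *
delta([.6023,-.3078,.13],3.4-90)
t=read_camera('top');s=read_camera('scene')
crop(t,(200,120,360,270),5,'pics/t5.png');crop(s,(60,130,240,330),3,'pics/s5.png')"
```

```text
turn [-0.04 -0.03  0.26] shift(after turn) [1.28 0.22 7.31] shift(before turn) [1.27 0.23 7.31]
```

View pics/t5.png

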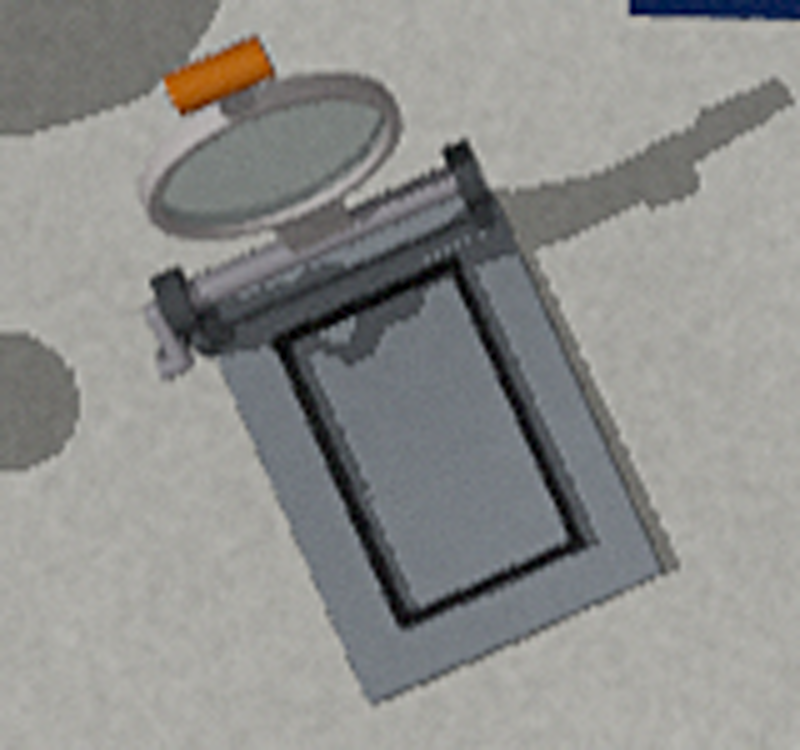

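View pics/s5.png

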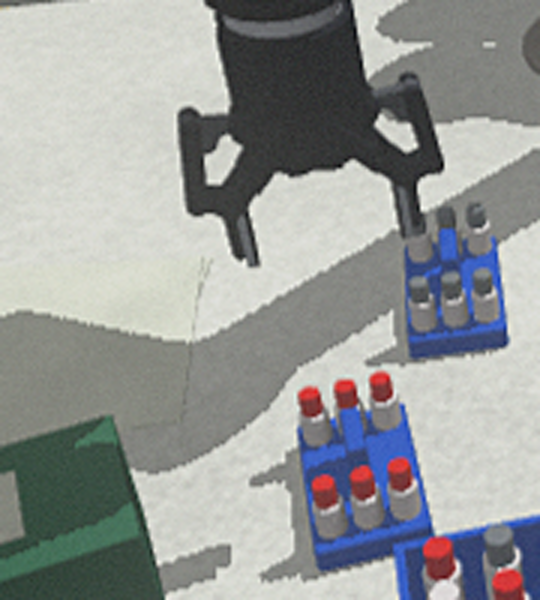

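```bash
cat > m3.py <<'E'
from h import *
t=read_camera("top")
g=cv2.cvtColor(t["color"],cv2.COLOR_RGB2GRAY); 
for th in (32,40,48):
    m=(g<th).astype(np.uint8); k=np.zeros_like(m); k[174:248,254:322]=m[174:248,254:322]
    n,l,st,ce=cv2.connectedComponentsWithStats(k); print(sorted(st[1:,4])[-4:])
    i=1+np.argmax(st[1:,4]); q=cv2.findNonZero((l==i).astype(np.uint8))
    P=np.array([px2w(t,*a[0],.02)[:2] for a in q],np.float32)*1000
    print(th,cv2.minAreaRect(P))
    cv2.imwrite(f"pics/bk{th}.png",cv2.resize((l==i)[120:270,200:360].astype(np.uint8)*255,None,fx=4,fy=4,interpolation=0))
E
python3 m3.py
```

```text
[np.int32(343)]
32 ((514.9716186523438, 136.7820281982422), (146.14166259765625, 91.85002899169922), 25.618078231811523)
[np.int32(1), np.int32(392)]
40 ((514.8060302734375, 136.21311950683594), (147.24530029296875, 92.718994140625), 25.69129753112793)
[np.int32(1), np.int32(1), np.int32(1), np.int32(455)]
48 ((514.8540649414062, 136.33331298828125), (147.31494140625, 93.3293685913086), 25.45046043395996)
```

View pics/bk40.png

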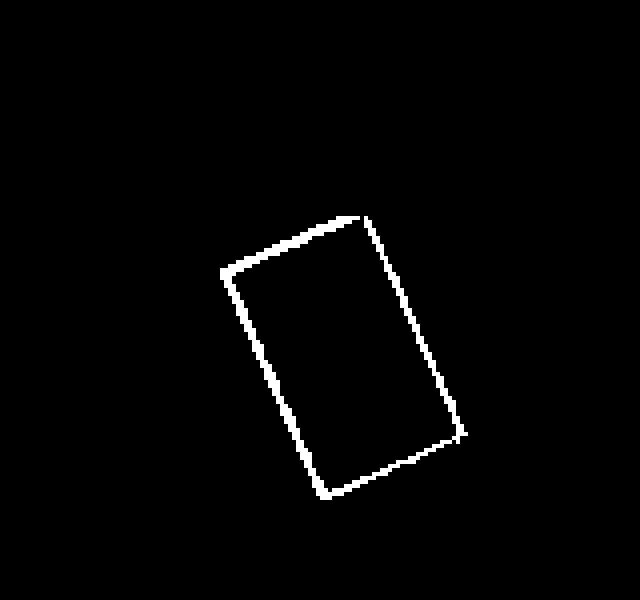

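Call:
play_rows:
  series: [0.6,0.1,0,0,0,0.2,8.5,0.6,0.1,2,0,0,0,8.5,0,0,3,0,0,0,8.5,0,0,3,0,0,0,8.5,0,0,3,0,0,0,8.5,0,0,2,0,0,0,8.5,0,0,1,0,0,0,8.5,0,0,0,0,0,0,8.5,0,0,0,0,0,0,8.5,0,0,0,0,0,0,8.5]

```text
time: 10.8
eef_pos: [0.6031, -0.3057, 0.0653]
tool_rot: [-2.288, 2.152, -0.003]
force: [0.1, -0.7, 0.1]
finger_gap: 0.992
```

```bash
python3 -c "
from h import *
delta([.6023,-.307,.031],3.4-90); print(get_obs()['force'])
t=read_camera('top');s=read_camera('scene')
crop(t,(420,120,540,230),5,'pics/t6.png');crop(s,(110,190,240,330),4,'pics/s6.png')"
```

```text
turn [-0.09 -0.07  0.1 ] shift(after turn) [0.13 0.09 3.43] shift(before turn) [0.12 0.09 3.43]
[ 0.12185971 -0.72932958  0.08372978]
```

View pics/s6.png

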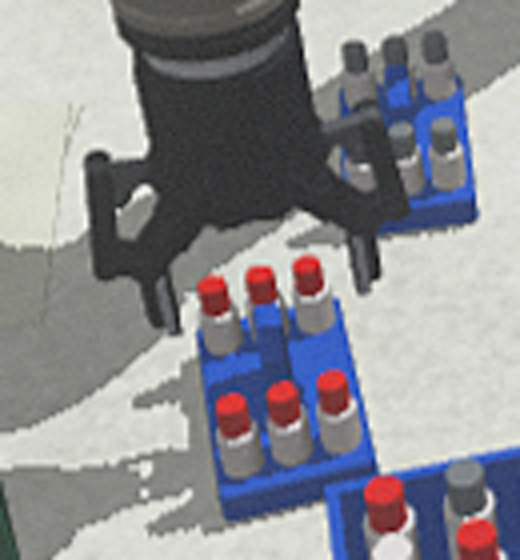

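View pics/t6.png

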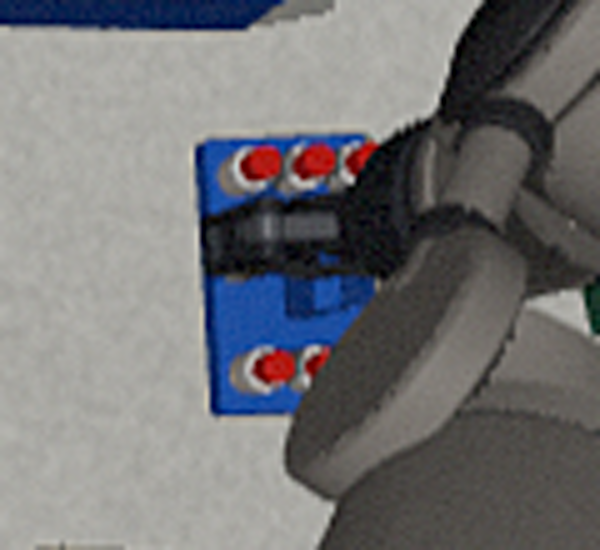

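```bash
python3 -c "
from h import *
t=read_camera('top');s=read_camera('scene')
for z in (.068,.085,.11,.13):
  a=w2px(t,[.6031,-.3057+.05,z]); print(z,(a[0]-420)*5,(a[1]-120)*5)
for p in ([.6031,-.2557,.07],[.6031,-.3557,.07],[.603,-.307,.062]):
  a=w2px(s,p); print((a[0]-110)*4,(a[1]-190)*4)
"
```

```text
0.068 208.98101742479355 254.17215090588115
0.085 220.94145195182335 249.0300624118001
0.11 239.301832863581 241.136477674562
0.13 254.695161458109 234.51850257736552
371.0318096613971 297.656705787143
165.6721402287294 335.5447149361926
269.43927717304496 328.5526203784384
```

Call:
play_rows:
  series: [0.1,0.1,1,0,0,0.1,8.5,0,0,1.5,0,0,0,8.5,0,0,0.9,0,0,0,8.5,0,0,0,0,0,0,8.5,0,0,0,0,0,0,0.8,0,0,0,0,0,0,0.8,0,0,0,0,0,0,0.8,0,0,0,0,0,0,0.8,0,0,0,0,0,0,0.8,0,0,0,0,0,0,0.8]
  force: 70

```text
time: 12.25
eef_pos: [0.6019, -0.3068, 0.0307]
tool_rot: [-2.286, 2.155, -0.002]
force: [0.8, -0.7, 3.1]
finger_gap: 0.151
```

Call:
play_rows:
  series: [0,0,-1,0,0,0,0.8,0,0,-2,0,0,0,0.8,0,0,-3,0,0,0,0.8,0,0,-4,0,0,0,0.8,0,0,-3,0,0,0,0.8,0,0,-2,0,0,0,0.8,0,0,-1,0,0,0,0.8,0,0,0,0,0,0,0.8,0,0,0,0,0,0,0.8,0,0,0,0,0,0,0.8]

```text
time: 13.5
eef_pos: [0.6012, -0.3062, 0.1889]
tool_rot: [2.286, -2.154, -0.003]
force: [-0.4, -0.5, -3.5]
finger_gap: 0.156
```

```bash
sed -i 's/^SC=.*/SC=np.array([.5142,.1373]); SY=25.5/' h.py; python3 -c "
from h import *
delta(stand(0,0,.19),SY-90); print(get_obs()['force'],get_obs()['finger_gap'])
s=read_camera('scene')
crop(s,(80,100,260,300),3,'pics/s7.png')"
```

```text
turn [  0.08   0.09 -22.1 ] shift(after turn) [-43.78 -11.24  -0.11] shift(before turn) [-4.479e+01  6.060e+00 -4.000e-02]
[-0.44598702 -0.53343737 -3.45109561] 0.15589914163543822
```

View pics/s7.png

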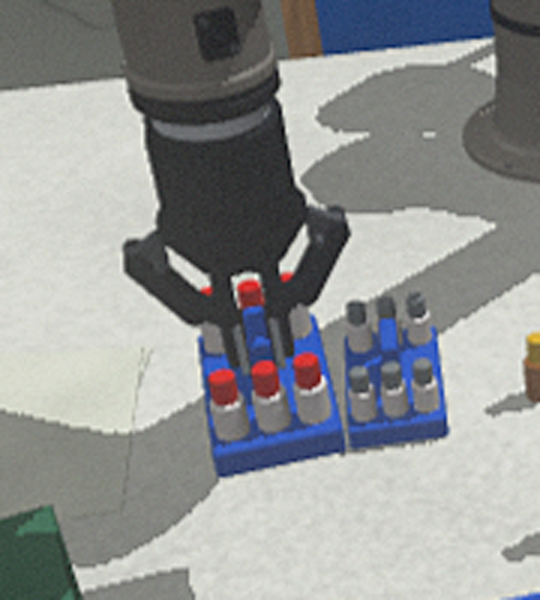

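Call:
play_rows:
  series: [-2,0.6,0,0,0,0,0.8,-4,0.6,0,0,0,0,0.8,-5,0.6,0,0,0,0,0.8,-5.5,0.6,0,0,0,0,0.8,-5.5,0.6,0,0,0,-3,0.8,-5.5,0.6,0,0,0,-3,0.8,-5.5,0,0,0,0,-4,0.8,-5,-1,0,0,0,-4,0.8,-4,-1,0,0,0,-4,0.8,-1,-0.5,0,0,0,-4,0.8]

```text
time: 14.8
eef_pos: [0.5336, 0.1255, 0.19]
tool_rot: [-2.66, 1.671, 0.001]
force: [-0.2, -0.4, -2.3]
finger_gap: 0.153
```

```bash
python3 -c "
from h import *
delta(stand(0,0,.09),SY-90); print(get_obs()['force'],get_obs()['finger_gap'])"
```

```text
turn [0.   0.03 0.21] shift(after turn) [-1.9   1.25 10.  ] shift(before turn) [-1.9   1.24 10.  ]
[-0.16456953 -0.40603849 -2.31357951] 0.15305751032037665
```

Call:
play_rows:
  series: [-1,0.6,0,0,0,0.2,0.8,-0.9,0.6,0,0,0,0,0.8,0,0,2,0,0,0,0.8,0,0,3,0,0,0,0.8,0,0,3,0,0,0,0.8,0,0,2,0,0,0,0.8,0,0,0,0,0,0,0.8,0,0,0,0,0,0,0.8,0,0,0,0,0,0,0.8,0,0,0,0,0,0,0.8]

```text
time: 16.05
eef_pos: [0.5157, 0.1349, 0.0909]
tool_rot: [-2.652, 1.683, -0.002]
force: [-0.7, 0.3, -2.5]
finger_gap: 0.155
```

```bash
python3 -c "
from h import *
delta(stand(0,0,.043),SY-90); print(get_obs()['force'],get_obs()['finger_gap'])
s=read_camera('scene');t=read_camera('top')
crop(s,(290,120,440,270),5,'pics/s8.png');crop(t,(200,120,360,270),5,'pics/t8.png')"
```

```text
turn [-0.08 -0.03 -0.31] shift(after turn) [-0.28  0.03  4.79] shift(before turn) [-0.28  0.04  4.79]
[-0.70939726  0.29499304 -2.50777412] 0.15513575133840218
```

View pics/s8.png

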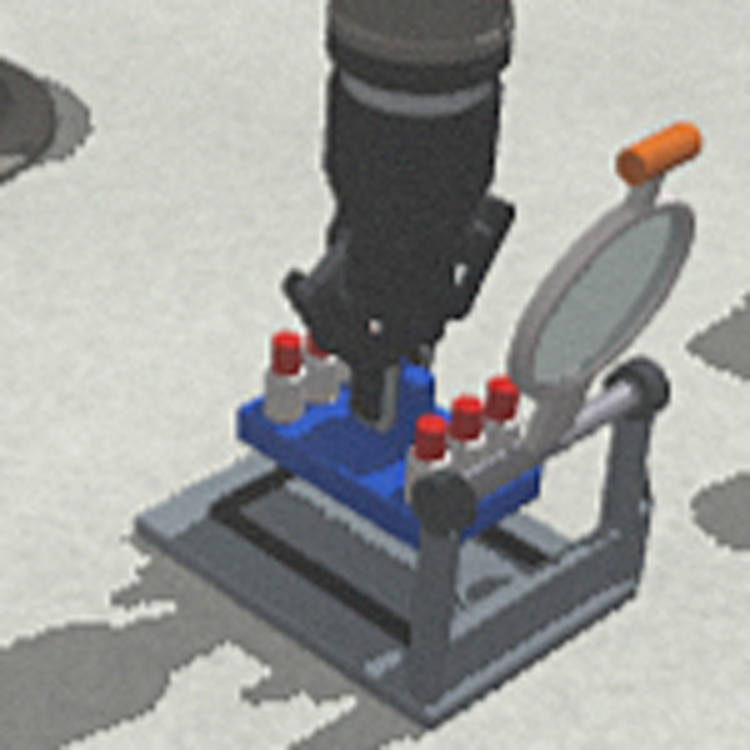

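View pics/t8.png

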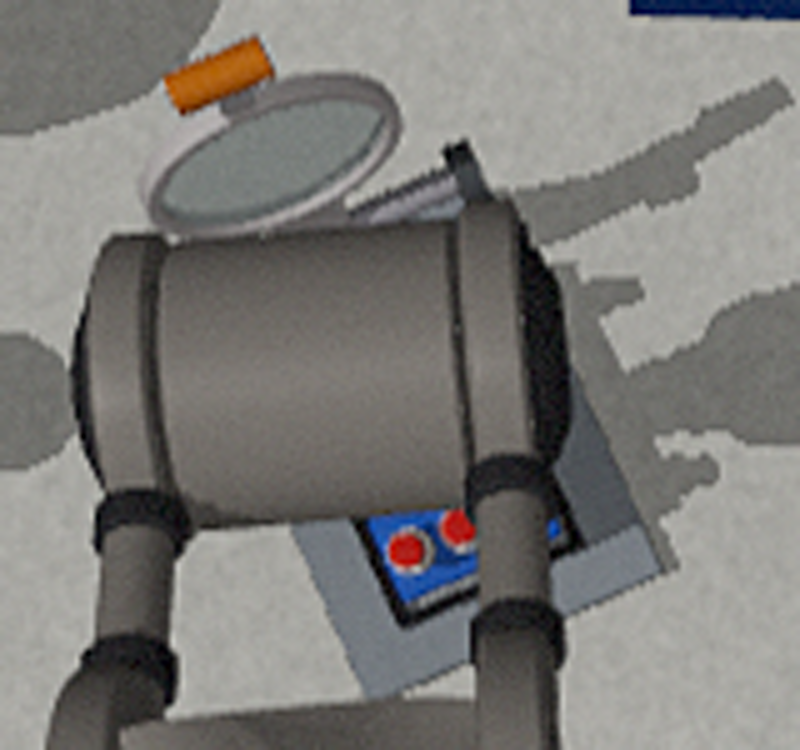

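```bash
cat > m4.py <<'E'
from h import *
o=get_obs(); R0=R.from_rotvec(o["tool_rot"]).as_matrix(); uz=o["eef_pos"][2]-.0307
for n,box in (("top",(270,210,300,240)),("scene",(340,180,395,215))):
    c=read_camera(n); b,_=blobs(c,(0,140,80),(6,255,255),box,15)
    for q,a in b:
        w=px2w(c,*q,uz+.057); print(n,q,a,((R0.T@(w-o["eef_pos"]))*1000).round(1))
E
python3 m4.py
```

```text
top [291.1, 225.2] 32 [  0.5  45.8 -26.3]
top [280.9, 229.6] 35 [-22.5  45.5 -26.3]
scene [347.0, 190.2] 31 [ 27.5  40.7 -26.3]
scene [386.1, 201.6] 74 [ -6.2 -51.  -26.3]
scene [375.7, 207.6] 35 [ 29.  -51.5 -26.3]
```

Call:
play_rows:
  series: [-0.3,0,0,0,0,-0.3,0.8,0,0,1,0,0,0,0.8,0,0,1,0,0,0,0.8,0,0,0.8,0,0,0,0.8,0,0,0.4,0,0,0,0.8,0,0,0,0,0,0,0.8,0,0,0,0,0,0,0.8,0,0,0,0,0,0,0.8,0,0,0,0,0,0,0.8,0,0,0,0,0,0,0.8]

```text
time: 17.5
eef_pos: [0.5141, 0.1376, 0.0582]
tool_rot: [-2.657, 1.676, -0.0]
force: [-0.9, 0.1, -3.2]
finger_gap: 0.151
```

```bash
python3 m4.py; python3 -c "
from h import *
delta(stand(0,0,.043),SY-90); print(get_obs()['force'],get_obs()['finger_gap'])
s=read_camera('scene');t=read_camera('top')
crop(s,(290,140,440,270),5,'pics/s9.png');crop(t,(250,180,340,260),8,'pics/t9.png')"
```

```text
top [291.0, 225.8] 28 [  0.6  45.5 -26.3]
top [281.0, 230.5] 29 [-23.1  45.9 -26.3]
turn [-0.01 -0.01  0.  ] shift(after turn) [0.03 0.   1.52] shift(before turn) [0.03 0.   1.52]
[-0.73083063  0.47718556 -3.24964247] 0.15134163852325244
```

View pics/s9.png

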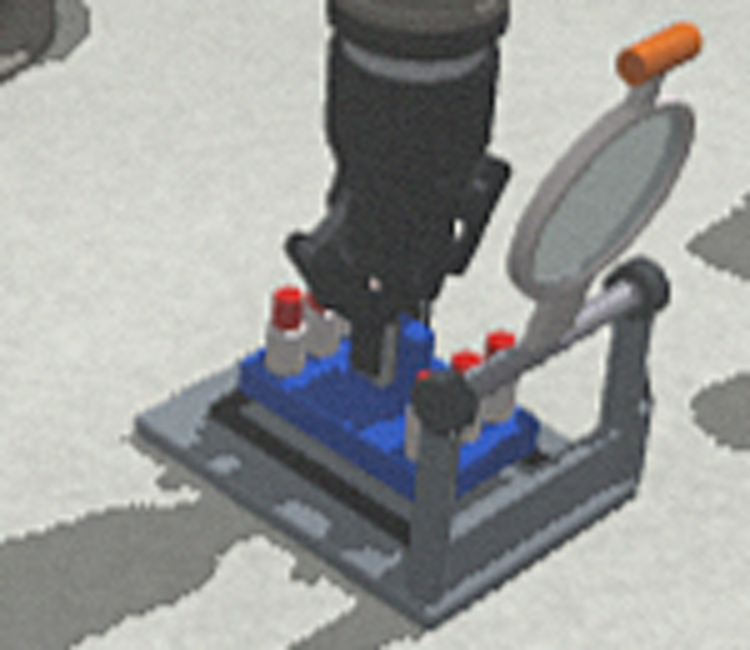

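View pics/t9.png

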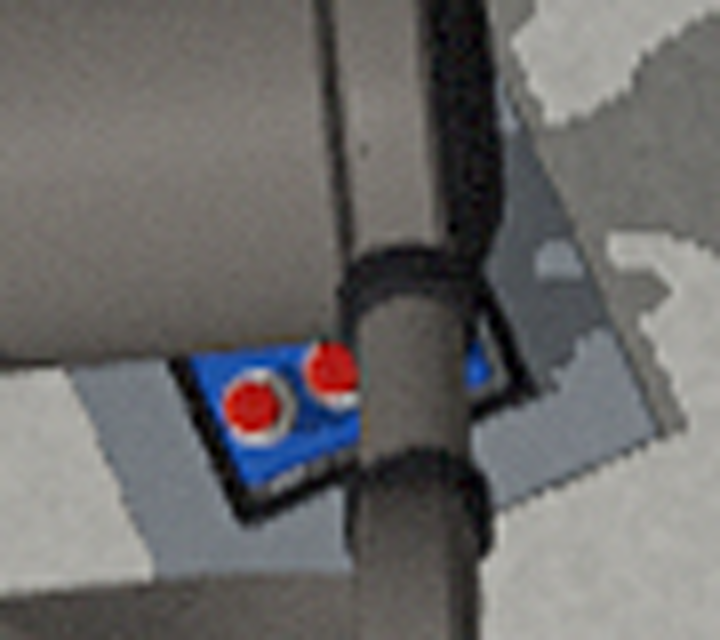

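```bash
python3 -c "
from h import *
t=read_camera('top')
a=np.radians(SY);M=np.array([[np.cos(a),np.sin(a)],[-np.sin(a),np.cos(a)]])
f=lambda x,y,z:(M@(px2w(t,250+x/8,180+y/8,z)[:2]-SC)*1000).round(1)
print('tray front edge pts',f(247,488,.0475),f(350,447,.0475),f(490,375,.0475))
print('wall outer corner',f(243,525,.02),f(535,392,.02), 'front wall outer mid',f(330,488,.02))
print('caps',f(252,405,.085),f(331,368,.085))
"
```

```text
tray front edge pts [-65.7  36.3] [-67.1   5.5] [-64.8 -38.3]
wall outer corner [-74.4  44.2] [-74.  -47.5] front wall outer mid [-75.   17.3]
caps [-46.6  22.5] [-46.2  -0.9]
```

Call:
play_rows:
  series: [0,0,0.4,0,0,0,0.8,0,0,0.4,0,0,0,0.8,0,0,0.3,0,0,0,0.8,0,0,0.2,0,0,0,0.8,0,0,0.1,0,0,0,0.8,0,0,0,0,0,0,0.8,0,0,0,0,0,0,0.8,0,0,0,0,0,0,0.8,0,0,0,0,0,0,0.8,0,0,0,0,0,0,0.8]

```text
time: 19.0
eef_pos: [0.514, 0.1376, 0.0441]
tool_rot: [-2.657, 1.676, -0.0]
force: [0.3, -0.7, -3.5]
finger_gap: 0.154
```

```bash
python3 -c "
from h import *
delta(stand(0,0,.043),SY-90); print(get_obs()['force'],get_obs()['torque'],get_obs()['finger_gap'])
s=read_camera('scene');t=read_camera('top')
crop(s,(310,170,440,270),6,'pics/s10.png');crop(t,(250,180,340,260),8,'pics/t10.png')"
```

```text
turn [-0.   -0.01 -0.  ] shift(after turn) [0.04 0.   0.11] shift(before turn) [0.04 0.   0.11]
[ 0.30955097 -0.69578389 -3.48659861] [ 0.00885173 -0.02281514 -0.03392481] 0.1535933733044337
```

View pics/s10.png

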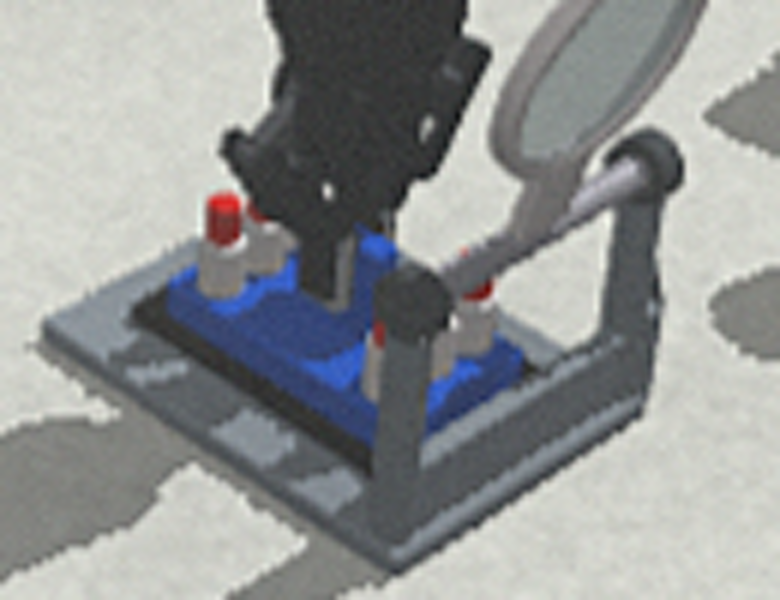

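Call:
play_rows:
  series: [0,0,0.1,0,0,0,0.8,0,0,0.1,0,0,0,0.8,0,0,0.05,0,0,0,0.8,0,0,0,0,0,0,0.8,0,0,0,0,0,0,0.8,0,0,0,0,0,0,0.8,0,0,0,0,0,0,0.8,0,0,0,0,0,0,0.8,0,0,0,0,0,0,0.8,0,0,0,0,0,0,0.8]

```text
time: 20.35
eef_pos: [0.514, 0.1376, 0.0426]
tool_rot: [-2.657, 1.676, -0.001]
force: [-3.3, -0.9, 7.0]
finger_gap: 0.154
```

Call:
play_rows:
  series: [0,0,0,0,0,0,4,0,0,0,0,0,0,8.5,0,0,0,0,0,0,8.5,0,0,0,0,0,0,8.5,0,0,-1,0,0,0,8.5,0,0,-2,0,0,0,8.5,0,0,-4,0,0,0,8.5,0,0,-5,0,0,0,8.5,0,0,-6,0,0,0,8.5,0,0,-6,0,0,0,8.5]
  force: 25

```text
time: 21.6
eef_pos: [0.5136, 0.1376, 0.2843]
tool_rot: [-2.657, 1.676, -0.001]
force: [1.3, -0.0, -0.8]
finger_gap: 1.001
```

```bash
python3 -c "
from h import *
t=1.8; delta(stand(.088-.165*np.cos(t),0,.101+.165*np.sin(t)),SY-90); print(get_obs()['force'])
s=read_camera('scene');t=read_camera('top')
crop(s,(310,120,450,270),5,'pics/s11.png');crop(t,(200,120,360,270),5,'pics/t11.png')"
```

```text
turn [-0.04 -0.02  0.  ] shift(after turn) [  0.05 -12.6    2.26] shift(before turn) [  0.05 -12.59   2.27]
[ 1.32448661 -0.04498392 -0.75514394]
```

View pics/s11.png

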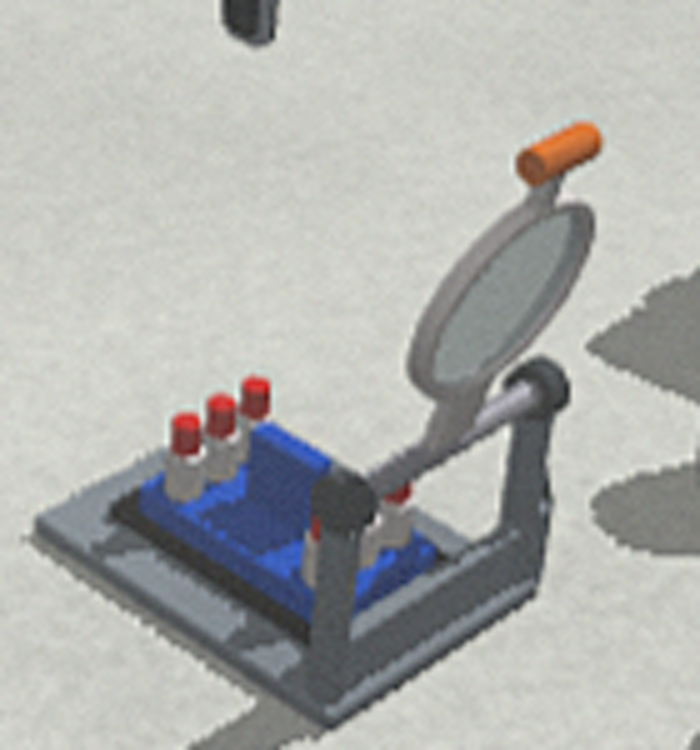

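View pics/t11.png

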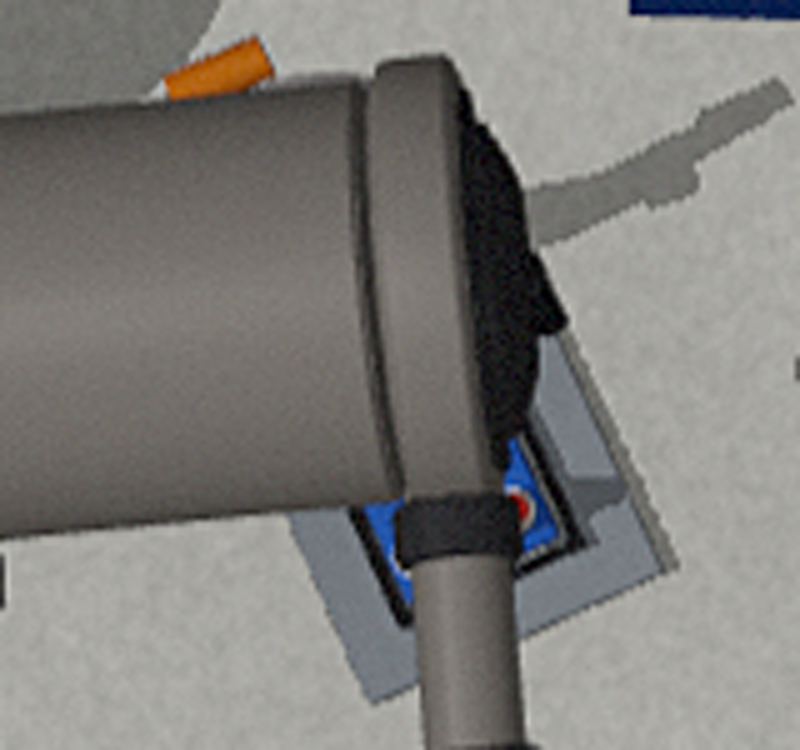

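Call:
play_rows:
  series: [0,0,-2,0,0,0,8.5,0,-2,-1,0,0,0,8.5,0,-4,0,0,0,0,8.5,0,-4,0,0,0,0,8.5,0,-2.6,0,0,0,0,8.5,0,0,0,0,0,0,8.5,0,0,2,0,0,0,8.5,0,0,1.3,0,0,0,8.5,0,0,0,0,0,0,8.5,0,0,0,0,0,0,8.5]

```text
time: 22.95
eef_pos: [0.6278, 0.1918, 0.2795]
tool_rot: [-2.656, 1.676, -0.001]
force: [-0.4, -0.2, 0.1]
finger_gap: 0.996
```

```bash
python3 -c "
from h import *
t=1.8; delta(stand(.088-.165*np.cos(t),0,.101+.165*np.sin(t)),SY-90); print(get_obs()['force'])
s=read_camera('scene')
crop(s,(330,70,450,200),5,'pics/s12.png')"
```

```text
turn [-0.06 -0.02 -0.01] shift(after turn) [0.03 0.05 1.79] shift(before turn) [0.03 0.05 1.79]
[-0.44774426 -0.15290472  0.06739035]
```

View pics/s12.png

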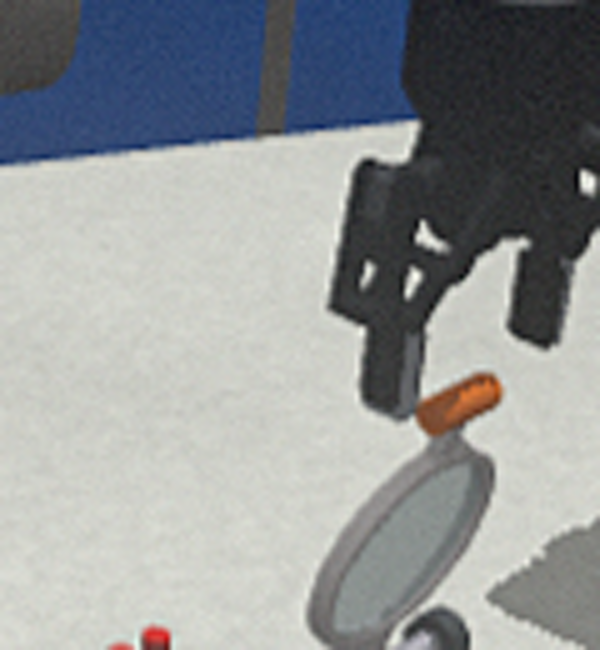

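Lined up over the bar. I'll descend 1.8 cm and pinch it.

Call:
play_rows:
  series: [0,0,1,0,0,0,8.5,0,0,0.8,0,0,0,8.5,0,0,0,0,0,0,8.5,0,0,0,0,0,0,8.5,0,0,0,0,0,0,3,0,0,0,0,0,0,3,0,0,0,0,0,0,3,0,0,0,0,0,0,3,0,0,0,0,0,0,3,0,0,0,0,0,0,3]
  force: 25

```text
time: 24.25
eef_pos: [0.6279, 0.1917, 0.2609]
tool_rot: [-2.657, 1.676, -0.001]
force: [0.6, -1.1, 2.9]
finger_gap: 0.419
```

```bash
python3 -c "
from h import *
t=1.8; delta(stand(.088-.165*np.cos(t),0,.101+.165*np.sin(t)),SY-90); print(get_obs()['force'])
import numpy as np
th=np.concatenate([[1.8,1.76,1.7],np.linspace(1.7,.02,18)[1:]]); y=-16.5*(1-np.cos(th)); z=-16.5*np.sin(th)
print(np.c_[th[1:],np.diff(y.round(2)),np.diff(z.round(2))].round(2).tolist())"
```

```text
turn [-0.03 -0.03 -0.01] shift(after turn) [ 0.02  0.06 -0.08] shift(before turn) [ 0.02  0.06 -0.08]
[ 0.5563433  -1.09826546  2.86530501]
[[1.76, 0.65, -0.14], [1.7, 0.97, -0.15], [1.6, 1.63, -0.13], [1.5, 1.63, 0.03], [1.4, 1.62, 0.19], [1.3, 1.59, 0.35], [1.21, 1.55, 0.51], [1.11, 1.49, 0.65], [1.01, 1.42, 0.8], [0.91, 1.33, 0.94], [0.81, 1.24, 1.06], [0.71, 1.12, 1.18], [0.61, 1.01, 1.29], [0.51, 0.87, 1.38], [0.42, 0.73, 1.45], [0.32, 0.58, 1.52], [0.22, 0.43, 1.58], [0.12, 0.27, 1.6], [0.02, 0.12, 1.63]]
```

Call:
play_rows:
  series: [0,0.65,-0.15,0,0,0,3,0,0.95,-0.15,0,0,0,3,0,1.65,-0.15,0,0,0,3,0,1.65,0.05,0,0,0,3,0,1.6,0.2,0,0,0,3,0,1.6,0.35,0,0,0,3,0,1.55,0.5,0,0,0,3,0,1.5,0.65,0,0,0,3,0,1.4,0.8,0,0,0,3,0,1.35,0.95,0,0,0,3]

```text
time: 25.5
eef_pos: [0.5014, 0.1314, 0.2307]
tool_rot: [-2.657, 1.676, -0.002]
force: [1.6, -2.4, 0.5]
finger_gap: 0.418
```

```bash
python3 -c "
from h import *
t=.91; delta(stand(.088-.165*np.cos(t),0,.101+.165*np.sin(t)),SY-90); print(get_obs()['force'])
s=read_camera('scene')
crop(s,(300,70,450,250),3,'pics/s13.png')"
```

```text
turn [-0.05 -0.05 -0.01] shift(after turn) [ 0.02 -0.08 -0.06] shift(before turn) [ 0.02 -0.08 -0.06]
[ 1.61163537 -2.36463452  0.50678447]
```

View pics/s13.png

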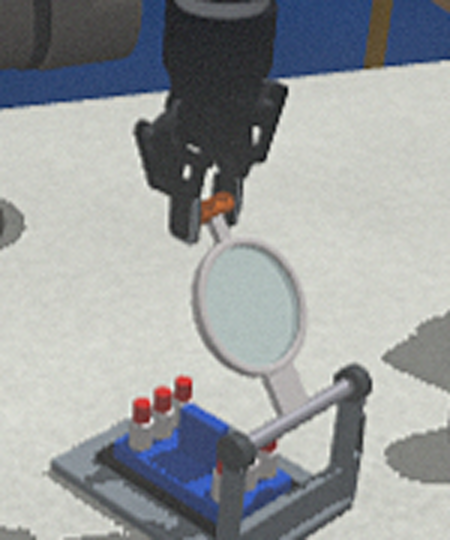

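Call:
play_rows:
  series: [0,1.15,1.05,0,0,0,3,0,1.1,1.15,0,0,0,3,0,1,1.25,0,0,0,3,0,0.85,1.35,0,0,0,3,0,0.75,1.45,0,0,0,3,0,0.6,1.5,0,0,0,3,0,0.45,1.6,0,0,0,3,0,0.25,1.6,0,0,0,3,0,0.1,1.6,0,0,0,3,0,0,0,0,0,0,3]

```text
time: 26.8
eef_pos: [0.444, 0.1043, 0.1035]
tool_rot: [2.654, -1.674, -0.005]
force: [-1.4, -6.2, -1.4]
finger_gap: 0.416
```

```bash
python3 -c "
from h import *
t=0; delta(stand(.088-.165*np.cos(t),0,.101+.165*np.sin(t)),SY-90); print(get_obs()['force'],get_obs()['finger_gap'])"
```

```text
turn [0.27 0.03 0.01] shift(after turn) [ 0.04 -0.06  0.25] shift(before turn) [ 0.04 -0.06  0.25]
[-1.38059636 -6.18008753 -1.39619923] 0.41624938266059247
```

Call:
play_rows:
  series: [0,0,0,0,0,0,8.5,0,0,0,0,0,0,8.5,0,0,0,0,0,0,8.5,0,0,0,0,0,0,8.5,0,0,-2,0,0,0,8.5,0,0,-4,0,0,0,8.5,0,0,-5,0,0,0,8.5,4,0,-1,0,0,0,8.5,6,0,0,0,0,0,8.5,6,0,0,0,0,0,8.5]

```text
time: 28.05
eef_pos: [0.5154, -0.0405, 0.2252]
tool_rot: [-2.657, 1.675, -0.002]
force: [1.1, 0.6, -0.1]
finger_gap: 0.997
```

Call:
play_rows:
  series: [5,3,0,0,0,0,8.5,5,3,0,0,0,0,8.5,5,3,0,0,0,0,8.5,5,3,0,0,0,0,8.5,5,3,0,0,0,0,8.5,2,1,0,0,0,0,8.5,0,0,0,0,0,0,8.5,0,0,0,0,0,0,8.5,0,0,0,0,0,0,8.5,0,0,0,0,0,0,8.5]

```text
time: 29.3
eef_pos: [0.4869, -0.3509, 0.225]
tool_rot: [2.658, -1.675, 0.001]
force: [-0.1, -0.3, -0.7]
finger_gap: 0.998
```

```bash
python3 -c "
from h import *
print(get_obs()['force'])
s=read_camera('scene');t=read_camera('top')
cv2.imwrite('pics/sf.png',s['color'][:,:,::-1]);cv2.imwrite('pics/tf.png',t['color'][:,:,::-1]);crop(t,(200,120,360,270),5,'pics/t14.png');crop(s,(310,150,450,270),5,'pics/s14.png')
print('bar',blobs(t,(7,140,80),(22,255,255),(270,220,320,255))[0],blobs(s,(7,140,80),(22,255,255),(330,165,365,195))[0])"
```

```text
[-0.10831028 -0.2617325  -0.67536728]
bar [([295.9, 239.4], 119)] [([345.7, 178.0], 55)]
```

View pics/t14.png

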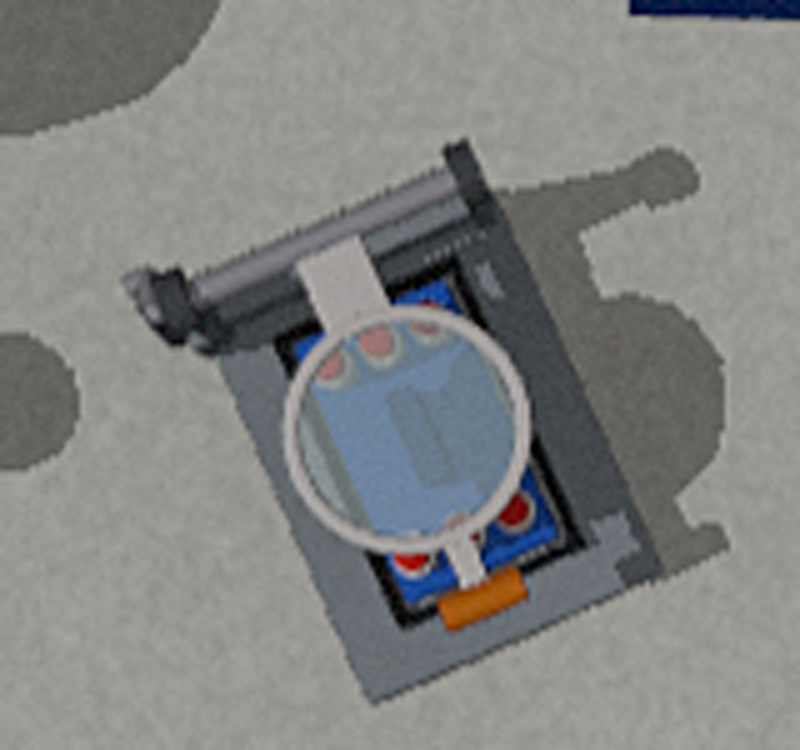

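View pics/s14.png

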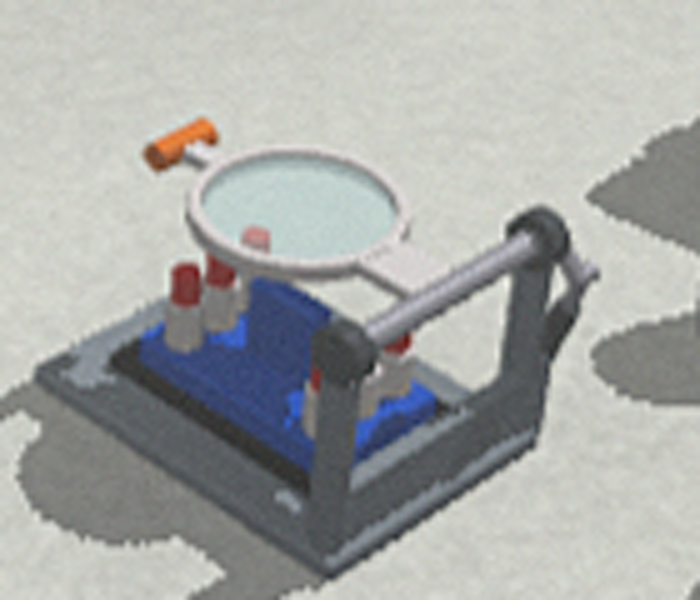

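View pics/tf.png

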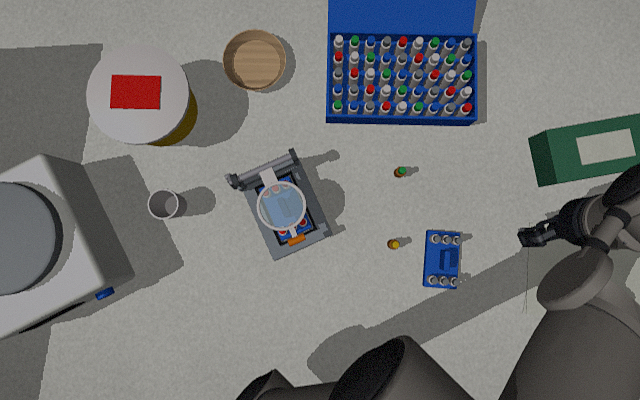

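View pics/sf.png

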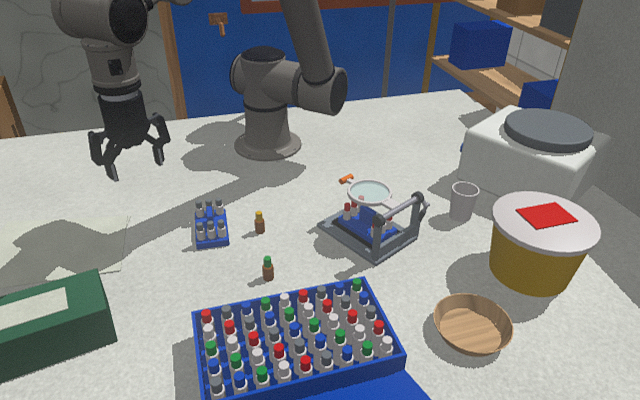

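```bash
python3 -c "
from station import *
print(finish_job())"
```

```text
the job is handed in; nothing more can be done
None
```

The job is done in the order asked and handed in at about 29 s of the 72 s allowed.

- **Lens up:** I pinched the orange bar by its ends, swung it past the snap point and let go just short of the open stop. The pictures then showed it standing open.
- **Tray:** I gripped the red-capped tray by its handle, carried it level and lowered it into the recess. It touched the floor at a tool height of 42.6 mm against about 42.7 mm expected. The wrist force there rose to about 7 N upward, and the pictures show the tray flat inside all four walls.
- **Lens down:** I pinched the bar again, swung it down to about 0.015 rad and released it. Its position in both camera views is within 0.1 pixel of where it started, so it is on the reading stop.

By eye, the grey-capped tray, both single bottles and the cup are where they were in both views. The arm is clear of everything, with the gripper open and no contact force beyond sensor noise.

Two checks disagreed:
- **Stand position:** the gripper placed the stand about 1.3 mm from the top camera's estimate, so I used the gripper's value.
- **Tray height while held:** the oblique camera put the tray about 5 mm lower than I had worked out. The height at which it touched the recess floor showed that it had not slipped.

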